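# Dispense the orange balls from the feeder hopper

## Robot

A 6-joint arm with a two-finger parallel gripper is mounted at the origin on a cart in front of the work surface, level with it; the furniture and walls round the work are solid. World frame = base frame: x ahead of the robot, y to its left, z up, the work surface at z = 0. Lengths are in m, angles in rad, forces in N, time in s.
With the tool pointing down it reaches from about 0.225 to 0.725 m from the base axis. Payload 3.1 kg.
Tool frame: the origin (TCP) lies midway between the tips of the shut fingers; the grasp point (between the pads) lies 19 mm behind it; x points along the fingers, z is the direction in which the jaws open and shut, and the axes are right-handed (so a half turn about x gives the same grasp; the last joint's range is limited). The gripper opens to 85 mm and grips with 20 to 120 N. Pads are 22 mm wide; open, the fingers measure 114 mm over their backs; the gripper's body (76 mm by 85 mm) begins 54 mm behind the grasp point. The pads swing forward as they close: fully open they stand 13 mm farther back than shut.
Start: joints at [-1.263, 0.048, 0.099, 1.622, 0, 1.443], TCP at [0.222, -0.476, 0.231] pointing down, gripper open.
Joint ranges: [-2.91, 2.91], [-0.99, 1.94], [-1.21, 1.42], [-2.12, 2.29], [-1.49, 1.47], [-3.14, 3.14]. Speed limits (rad/s): [2.79, 2.79, 3.14, 3.14, 3.14, 3.14].

## Interface

Orientations are given as a unit quaternion [w, x, y, z].
In Python, from workcell import ctrl gives the robot as it stands. The module is installed in compiled form; this text tells all that it offers.
- The arm moves only by the tool jog_arm, never from a script. Its argument "deltas" is a list of rows, each a list of 6 numbers: the shift along the tool's x, y, z in mm, then the turn, a rotation vector about the tool's x, y, z in degrees. A call has 1 to 5 rows; each row shifts and turns the commanded pose from where the row before left it, along the tool's axes as they then stand; what a row does not reach is not made up. A row lasts 1/12 s, in which the tool goes at most 41.7 mm and 7.16 degrees, less where a joint would pass 70% of its speed; a pose out of reach is approached as far as the arm can. A call is refused whole if a number of a shift passes 41.7 or a number of a turn 7.16, either way. A call with a gripper value outside its range is refused whole. "gripper" is the opening, from 0 (shut) to 1 (fully open), set as the call begins (left out, the last holds). The fingers move at their own pace and stop on an object; "grip_force" is the grip in N (left out, the last holds). Time passes only in rows, so rows that do not move let the fingers close. It gives the time, the measured TCP pose, the force and the opening at its end, in the units of the state.
- ctrl.get_obs(): the state, without advancing time (a new reading comes with each control period).
- ctrl.read_camera(name): name is "side" or "top" or "wrist"; returns a dict with "img" (384x512x3 uint8, blue, green, red), "fx", "fy", "cx", "cy" (pixels), "position" and "rotation" of the camera in the world; the wrist camera has in their place "hand_eye" (4x4, takes a point from camera to tool coordinates, whose origin is the TCP and whose axes are the tool frame's). Camera axes: x right, y up, looking along -z (the intrinsics and any distortion apply to the point x, -y, -z); pixel columns grow to the right and rows downward; lengths in m; the calibration is good to about 2 mm. A picture is of the moment at which its call begins: read the wrist's pose just before it. There is no depth.
- ctrl.close_job(): hands the job in, once; it reports no verdict.
The state is a dict: "t": time; "joint_pos": joint angles; "joint_vel": joint speeds; "effort": joint torques, N m; "eef_pos": TCP position; "orientation": TCP orientation; "contact_force": force on the tool from outside, world axes, zero at the start; "moment": the same for the moment, N m; "gripper_width": finger opening in m.
Only numpy, scipy, OpenCV 4.12 (cv2) and the standard library are available. Lean on these libraries where they do the work, as an engineer would, in place of code of your own. Each camera call takes 0.05 s, during which the arm holds its last target.

## Task

Two clear gravity hoppers stand on the table, each with a cup below it. Empty the one that holds the orange balls: pull its shutter out by the black handle so that all three balls drop into the cup, then push the shutter fully home again and let go. Leave the hopper with the blue balls shut.

Things in the scene. Friction and masses are not known exactly. Their poses are not given: they have to be found in the camera images.
- orange_handle (a point): Grip point of the black upright tab on the shutter under the orange balls, on the tab's centre line, 20 mm below its top, 112 mm above the table. Tab: 20 mm along x, 16 along y, 50 tall, on a tongue 16 mm wide and 4 thick, 30 mm below this point. z is up; the shutter opens to -x, shuts to +x. The outlet axis is 105 mm to +x (when shut); the clear funnel, 104 mm wide, is 145 mm high, fixed.
- orange_shutter (a joint): Opening of the shutter below the orange balls, in m: 0 is fully home (shut, against its stop), 0.055 is fully out (its other stop). It slides level along the handle's x axis with about 1.5 N of friction, stays where it is left, and clears the 48 mm round outlet at about 0.052.
- orange_cup_center (a point): Centre, half-way up, of the white cup below the orange balls: 72 mm outer and 64 mm inner diameter, 62 mm tall, upright in a low black ring under the outlet; rim 10 mm below the shutter blade. It need not be touched.
- orange_ball1_center (a point): Centre of orange ball 1 of 3, 20 mm diameter; at the start it lies on the shutter in the hopper, 92 mm above the table, and falls when the shutter is opened.
- orange_ball2_center (a point): Centre of orange ball 2 of 3, 20 mm diameter; at the start it lies on the shutter in the hopper, 92 mm above the table, and falls when the shutter is opened.
- orange_ball3_center (a point): Centre of orange ball 3 of 3, 20 mm diameter; at the start it lies on the shutter in the hopper, 92 mm above the table, and falls when the shutter is opened.
- blue_shutter (a joint): Opening in m of the shutter of the other, equal hopper, which holds three blue balls; 0 is shut. Leave it shut.

How it is judged:
On the way, in this order (a step that is already met when the one before it is completed fails the run):
1. all three orange balls have dropped into the cup (horizontal distance between each of orange_ball1_center, orange_ball2_center, orange_ball3_center and orange_cup_center below 0.03 m and height (world z) of each of orange_ball1_center, orange_ball2_center, orange_ball3_center below 0.062 m and angle between orange_cup_center's own z axis and vertical below 0.17 rad), for 0.2 s.
2. the shutter is pushed fully home again (value of joint orange_shutter below 0.008 m), for 0.2 s.
At the end, for the whole second after the job is handed in: All three orange balls are inside the cup under their hopper (centres within 30 mm of its axis and below 62 mm over the table), that cup stands upright (within 10 degrees), and both shutters are home to within 8 mm (all of step 1 and value of joint each of orange_shutter, blue_shutter below 0.008 m); the robot touches nothing.
It fails at once if the blue balls' shutter is pulled out by more than 8 mm (value of joint blue_shutter above 0.008 m).
It also fails if it takes over 32 s, if anything falls off the work surface, if the arm or the gripper's body presses on something with over 40 N, if the wrist force passes 120 N, or if a joint passes its speed limit or range.

## Working session

There is one attempt and no reset: what is moved stays moved. The work goes in short steps, Python scripts to look and compute and a tool call to move; the robot and the scene stay as the last step left them, time stands still between calls to the robot, and variables do not carry over. Pictures are saved under pics/ and viewed, and the job is handed in when it is done.

Besides the shell and the picture viewer there is one more tool, called after "Request:" in YAML: its name, and indented under it one key for each argument. jog_arm: Moves the arm, as the interface text tells. Its arguments: {"type":"object","properties":{"deltas":{"type":"array"},"gripper":{"type":"number"},"grip_force":{"type":"number"}},"required":["deltas"]}

```bash
mkdir -p pics; python3 - <<'E'
from workcell import ctrl
import cv2,json
import numpy as np
o=ctrl.get_obs(); print({k:np.round(v,4).tolist() for k,v in o.items()})
for n in ("side","top","wrist"):
    c=ctrl.read_camera(n); cv2.imwrite(f"pics/{n}0.png",c["img"])
    np.save(f"{n}0.npy",c,allow_pickle=True)
    print(n,{k:np.round(v,4).tolist() for k,v in c.items() if k!="img"})
E
```

```text
{'t': 0.0, 'joint_pos': [-1.2628, 0.0488, 0.0976, 1.622, 0.0, 1.443], 'joint_vel': [-0.0004, 0.0002, 0.0007, 0.0009, 0.0003, 0.0009], 'effort': [0.0002, -33.878, 32.0016, 0.0202, -0.0001, 0.0], 'eef_pos': [0.2214, -0.4753, 0.2301], 'orientation': [0.5956, 0.3806, 0.5969, -0.3796], 'contact_force': [-0.9075, 0.111, 0.025], 'moment': [0.0053, -0.034, 0.0743], 'gripper_width': 0.0855}
side {'fx': 435.963, 'fy': 435.963, 'cx': 255.9149, 'cy': 184.1679, 'position': [0.449, -0.5612, 0.6802], 'rotation': [0.9141, 0.3833, -0.0487, -0.1232]}
top {'fx': 466.4653, 'fy': 466.4653, 'cx': 259.9885, 'cy': 189.9481, 'position': [0.4132, 0.0234, 0.9223], 'rotation': [0.7066, 0.0717, -0.0644, -0.7011]}
wrist {'fx': 337.0123, 'fy': 337.0123, 'cx': 255.3654, 'cy': 192.4727, 'hand_eye': [[-0.0008, 0.31, -0.9507, -0.1428], [0.0004, 0.9507, 0.31, 0.079], [1.0, -0.0001, -0.0009, 0.0002], [0.0, 0.0, 0.0, 1.0]]}
```

View pics/side0.png

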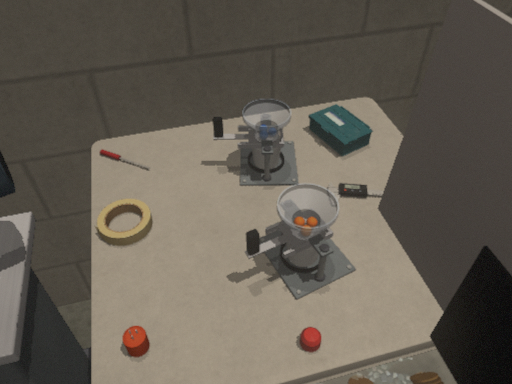

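View pics/top0.png

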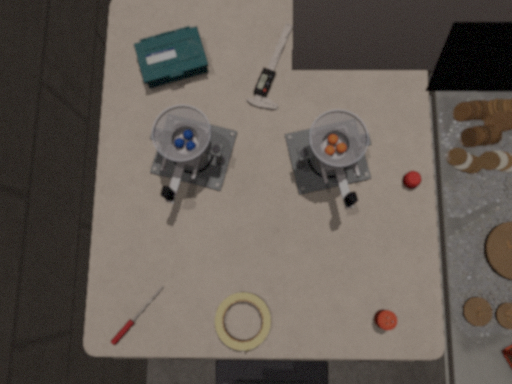

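View pics/wrist0.png

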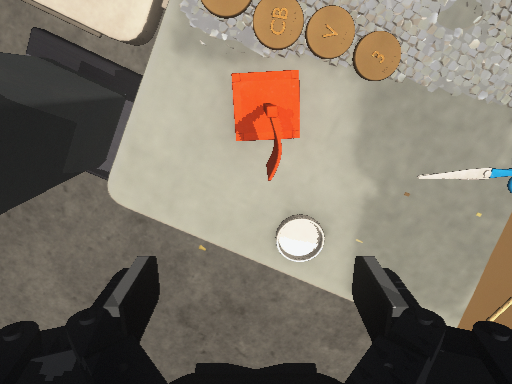

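The side view shows the orange hopper at about (305,225) with its black handle at (252,242). In the top view the orange balls are at (335,146) and the handle at (351,199). The blue hopper's handle is at (168,193) in the top view. I'll enlarge crops next.

```bash
python3 - <<'E'
import cv2,numpy as np
a=cv2.imread("pics/side0.png")[180:300,230:370]; cv2.imwrite("pics/sc.png",cv2.resize(a,None,fx=5.5,fy=5,interpolation=cv2.INTER_CUBIC) if 0 else cv2.resize(a,None,fx=5,fy=5,interpolation=cv2.INTER_CUBIC))
a=cv2.imread("pics/top0.png")[100:220,280:400]; cv2.imwrite("pics/tc.png",cv2.resize(a,None,fx=5,fy=5,interpolation=cv2.INTER_CUBIC))
E
```

```text
(no output)
```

View pics/sc.png

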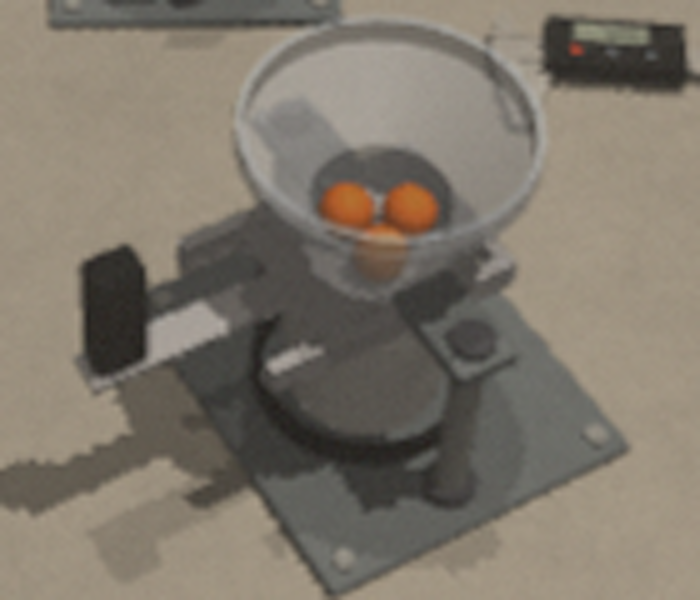

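View pics/tc.png

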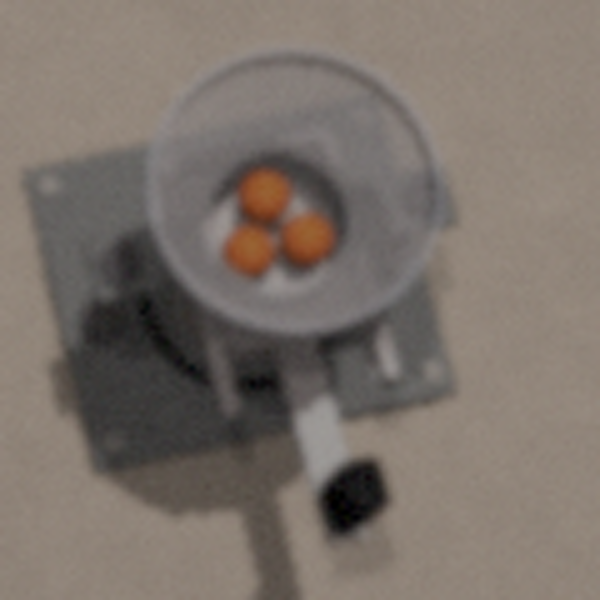

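```bash
cat > h.py <<'E'
import numpy as np
from scipy.spatial.transform import Rotation as R
def rot(q):
    q=np.asarray(q,float)
    return q if q.shape==(3,3) else R.from_quat(q,scalar_first=True).as_matrix()
def proj(c,P,T=None):
    P=np.atleast_2d(P)
    p=(P-c["position"])@rot(c["rotation"])
    return np.c_[c["cx"]+c["fx"]*p[:,0]/-p[:,2], c["cy"]-c["fy"]*p[:,1]/-p[:,2]]
E
cat > fit.py <<'E'
from h import *
from scipy.optimize import least_squares
import cv2
S=np.load("side0.npy",allow_pickle=True).item();T=np.load("top0.npy",allow_pickle=True).item()
box=np.array([[a,b,c] for a in(-.01,.01) for b in(-.008,.008) for c in(-.03,.02)])
th=np.linspace(0,2*np.pi,72,endpoint=False)
circ=np.c_[np.cos(th)*.052,np.sin(th)*.052,0*th]
def bb(p): return np.r_[p.min(0),p.max(0)]
def model(q):
    x,y,z,yaw,zr=q
    M=R.from_euler('z',yaw).as_matrix(); h=np.array([x,y,z])
    B=h+box@M.T; C=np.array([x,y,0])+ (circ+[.105,0,0])@M.T+[0,0,zr]
    return B,C
so=np.array([230,180]*2);to=np.array([280,100]*2)
obsS=np.array([80,244,147,377])/5+so; obsT=np.array([320,458,388,537])/5+to
rS=np.array([235,18,547,245])/5+so; rT=np.array([147,45,443,335])/5+to
def res(q):
    B,C=model(q)
    return np.r_[bb(proj(S,B))-obsS,bb(proj(T,B))-obsT,bb(proj(S,C))-rS,bb(proj(T,C))-rT]
if __name__=="__main__":
  best=None
  for yaw in np.arange(-3,3.2,.5):
    s=least_squares(res,[.4,-.15,.11,yaw,.14],x_scale=[.01,.01,.01,.1,.01])
    if best is None or s.cost<best.cost: best=s
  q=best.x; print(np.round(q,4),"deg",np.degrees(q[3]),"cost",best.cost); print(np.round(best.fun,1))
  M=R.from_euler('z',q[3]).as_matrix(); print("outlet",q[:3]+M@[.105,0,0])
  np.save("q.npy",q)
  B,C=model(q)
  for n,c,off in(("side",S,so),("top",T,to)):
    im=cv2.resize(cv2.imread(f"pics/{n}0.png")[off[1]:off[1]+120,off[0]:off[0]+140],None,fx=5,fy=5)
    for P in(B,C):
      for u in proj(c,P): cv2.circle(im,tuple(int(v) for v in (u-off[:2])*5+2),2,(0,255,0),-1)
    cv2.imwrite(f"pics/fit_{n}.png",im)
E
python3 fit.py
```

```text
[ 0.5574 -0.1276  0.1098  0.2184  0.1421] deg 12.51063554751399 cost 8.860174689810538
[-1.7 -1.4  0.5  2.  -1.9 -1.6  1.1  0.2 -0.4  0.  -0.4  0.4 -0.1 -0.1
  0.6 -0.8]
outlet [ 0.65992291 -0.1048766   0.10978565]
```

View pics/fit_side.png

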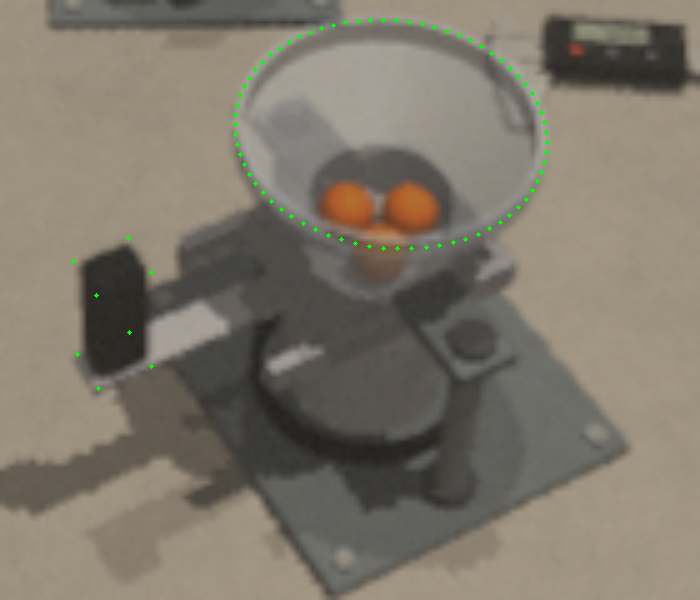

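View pics/fit_top.png

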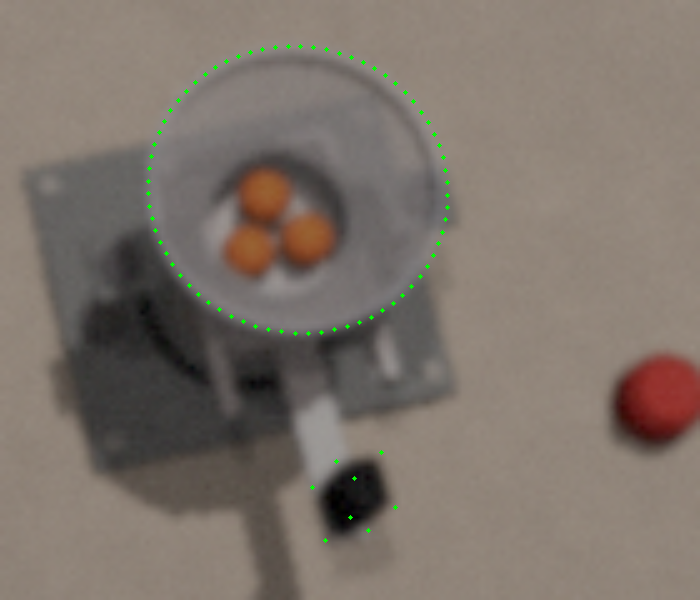

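The fit puts the handle at about (0.557, -0.128, 0.110) with yaw 12.5°. The measured heights agree with the text: handle 0.110 against 0.112, rim 0.142 against 0.145. Next I'll check the tool axes and the wall, and work out the move to hover.

```bash
python3 - <<'E'
from h import *
S=np.load("side0.npy",allow_pickle=True).item();T=np.load("top0.npy",allow_pickle=True).item()
from workcell import ctrl
o=ctrl.get_obs(); print(o["t"])
A=rot(o["orientation"]); print("tool axes cols\n",A.round(3))
for p in [(.6,-.2,0),(.8,-.2,0),(.8,-.2,.3),(.75,-.2,.5)]: print(p,proj(T,[p]).round(),proj(S,[p]).round())
yaw=.2184
hx=np.array([np.cos(yaw),np.sin(yaw),0]);
for s in(1,-1):
    G=np.c_[[0,0,-1],s*hx,np.cross([0,0,-1],s*hx)]
    print(s,"turn in tool frame deg",np.degrees(R.from_matrix(A.T@G).as_rotvec()).round(2))
for z in(.2,):
    d=np.array([.5574,-.1276,.24])-o["eef_pos"]; print("delta world",d,"tool",A.T@d)
E
```

```text
0.15
tool axes cols
 [[-0.001  0.907  0.422]
 [ 0.002  0.422 -0.907]
 [-1.     0.    -0.002]]
(0.6, -0.2, 0) [[376. 187.]] [[288. 307.]]
(0.8, -0.2, 0) [[372.  94.]] [[393. 281.]]
(0.8, -0.2, 0.3) [[419.  13.]] [[441. 155.]]
(0.75, -0.2, 0.5) [[485. -53.]] [[455.  10.]]
1 turn in tool frame deg [12.45 -0.11  0.  ]
-1 turn in tool frame deg [-1.6755e+02 -0.0000e+00 -1.6000e-01]
delta world [0.33596379 0.34789491 0.00962399] tool [-0.00921914  0.45141897 -0.17358306]
```

Request:
jog_arm:
  deltas:
    - [0,20,-7.5,0,0,0]
    - [0,33,-12.5,0,0,0]
    - [0,35,-13.5,0,0,0]
    - [0,35,-13.5,0,0,0]
    - [0,35,-13.5,0,0,0]
  gripper: 0.6

```text
t: 0.57
eef_pos: [0.3399, -0.353, 0.2309]
orientation: [0.596, 0.381, 0.596, -0.38]
contact_force: [0.6, -0.6, 0.0]
gripper_width: 0.0515
```

Request:
jog_arm:
  deltas:
    - [0,35,-13.5,0,0,0]
    - [0,35,-13.5,0,0,0]
    - [0,35,-13.5,0,0,0]
    - [0,35,-13.5,0,0,0]
    - [0,35,-13.5,0,0,0]

```text
t: 0.98
eef_pos: [0.4703, -0.2176, 0.231]
orientation: [0.596, 0.38, 0.596, -0.38]
contact_force: [1.2, -0.0, 0.3]
gripper_width: 0.0514
```

Request:
jog_arm:
  deltas:
    - [0,33,-13,0,0,0]
    - [0,33,-13,0,0,0]
    - [0,30,-11,0,0,0]
    - [0,15,-6,6.2,0,0]
    - [0,6,-2,6.2,0,0]

```text
t: 1.4
eef_pos: [0.5583, -0.1268, 0.2303]
orientation: [0.551, 0.443, 0.552, -0.442]
contact_force: [0.4, -0.3, 0.1]
gripper_width: 0.0517
```

Request:
jog_arm:
  deltas:
    - [0,0,0,0,0,0]
    - [0,0,0,0,0,0]

```text
t: 1.57
eef_pos: [0.5568, -0.1294, 0.2307]
orientation: [0.552, 0.441, 0.553, -0.442]
contact_force: [0.2, -0.6, -0.7]
gripper_width: 0.0514
```

```bash
python3 - <<'E'
from workcell import ctrl
import cv2,numpy as np
from h import *
o=ctrl.get_obs(); c=ctrl.read_camera("wrist"); c["obs"]=o
cv2.imwrite("pics/wrist1.png",c["img"]); np.save("wrist1.npy",c,allow_pickle=True)
H=c["hand_eye"]; A=rot(o["orientation"]); 
c2=dict(c,position=A@H[:3,3]+o["eef_pos"],rotation=A@H[:3,:3])
import fit; q=np.load("q.npy"); B,C=fit.model(q); print(o["t"],o["eef_pos"],A.round(3).tolist()); print(proj(c2,B).round(1).tolist())
im=c["img"].copy()
for P in(B,C):
  for u in proj(c2,P): cv2.circle(im,tuple(int(v) for v in u),2,(0,255,0),-1)
cv2.imwrite("pics/wrist1fit.png",im)
E
```

```text
1.5667 [ 0.55678086 -0.12937643  0.2306764 ] [[-0.001, 0.975, 0.221], [0.0, 0.221, -0.975], [-1.0, -0.001, -0.0]]
[[261.8, 184.2], [263.0, 203.0], [244.2, 184.2], [242.2, 202.9], [262.1, 162.7], [263.3, 177.9], [244.1, 162.7], [242.0, 177.8]]
```

View pics/wrist1fit.png

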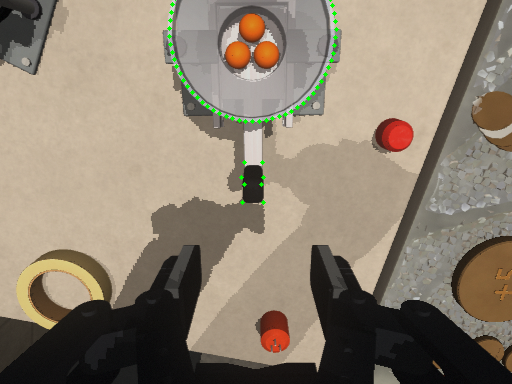

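The wrist view agrees with the fit: the tab lies at rows 165-203, columns 243-263, inside the projected box. I'll enlarge it for the fine offset.

```bash
python3 - <<'E'
import cv2
a=cv2.imread("pics/wrist1.png")[100:220,180:330]; cv2.imwrite("pics/w1c.png",cv2.resize(a,None,fx=5,fy=5,interpolation=cv2.INTER_CUBIC))
E
```

```text
(no output)
```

View pics/w1c.png

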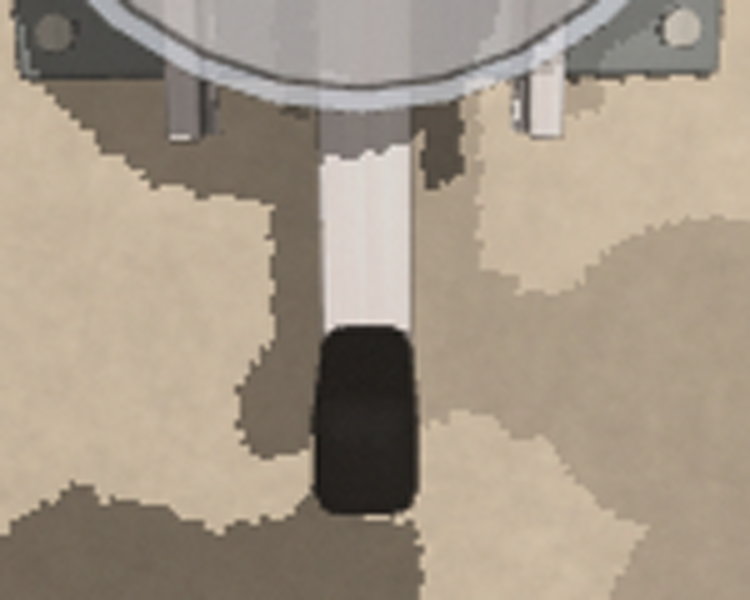

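Request:
jog_arm:
  deltas:
    - [25,1,-1.3,0,0,0]
    - [35,0,0,0,0,0]
    - [35,0,0,0,0,0]
    - [25,0,0,0,0,0]
    - [12,0,0,0,0,0]

```text
t: 2.03
eef_pos: [0.5541, -0.1282, 0.0947]
orientation: [0.549, 0.441, 0.554, -0.443]
contact_force: [-0.7, 0.6, -1.0]
gripper_width: 0.0511
```

Request:
jog_arm:
  deltas:
    - [4.5,0,0,0,0,0]
    - [0,0,0,0,0,0]

```text
t: 2.2
eef_pos: [0.5568, -0.1286, 0.0942]
orientation: [0.551, 0.442, 0.552, -0.443]
contact_force: [0.0, -0.4, 0.8]
gripper_width: 0.0514
```

```bash
python3 - <<'E'
from workcell import ctrl
import cv2,numpy as np
o=ctrl.get_obs(); print(o["t"],o["eef_pos"],o["contact_force"])
for n in("wrist","side"):
    c=ctrl.read_camera(n); cv2.imwrite(f"pics/{n}2.png",c["img"])
a=cv2.imread("pics/side2.png")[130:290,180:360];b=cv2.imread("pics/wrist2.png")
cv2.imwrite("pics/c2.png",np.hstack([cv2.resize(a,(432,384)),b[:,100:468]]))
E
```

```text
2.2 [ 0.5567537  -0.12858591  0.09419048] [ 0.03096763 -0.4235702   0.83212394]
```

View pics/c2.png

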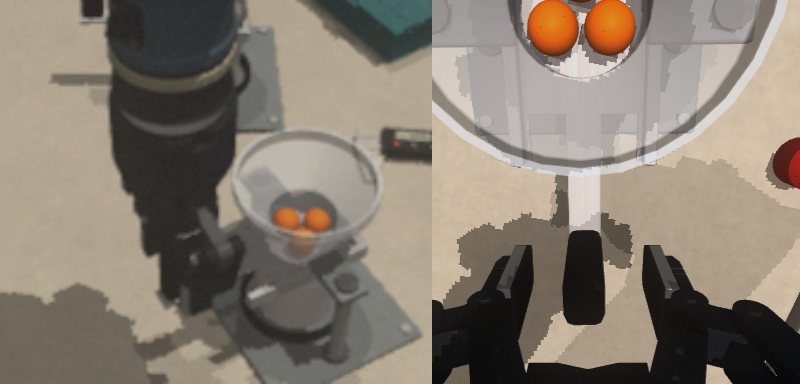

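The tab (columns 563-605) is centred between the pads (533 and 643). Closing.

Request:
jog_arm:
  deltas:
    - [0,0,0,0,0,0]
    - [0,0,0,0,0,0]
    - [0,0,0,0,0,0]
    - [0,0,0,0,0,0]
    - [0,0,0,0,0,0]
  gripper: 0
  grip_force: 60

```text
t: 2.72
eef_pos: [0.5585, -0.1268, 0.097]
orientation: [0.552, 0.443, 0.552, -0.44]
contact_force: [-1.4, 3.6, 5.8]
gripper_width: 0.0154
```

Request:
jog_arm:
  deltas:
    - [0,0,0,0,0,0]

```text
t: 2.8
eef_pos: [0.5585, -0.1268, 0.097]
orientation: [0.552, 0.443, 0.552, -0.441]
contact_force: [-1.0, 3.4, 5.7]
gripper_width: 0.015
```

Gripped at 15 mm. Pulling out.

Request:
jog_arm:
  deltas:
    - [0,-6,0,0,0,0]
    - [0,-12,0,0,0,0]
    - [0,-14,0,0,0,0]
    - [0,-12,0,0,0,0]
    - [0,-6,0,0,0,0]

```text
t: 3.22
eef_pos: [0.5093, -0.1383, 0.097]
orientation: [0.553, 0.443, 0.551, -0.441]
contact_force: [1.8, 4.1, 5.2]
gripper_width: 0.0151
```

Request:
jog_arm:
  deltas:
    - [0,-3,0,0,0,0]
    - [0,-2,0,0,0,0]
    - [0,-1,0,0,0,0]
    - [0,0,0,0,0,0]

```text
t: 3.55
eef_pos: [0.505, -0.1393, 0.097]
orientation: [0.553, 0.443, 0.551, -0.44]
contact_force: [2.0, 4.8, 5.2]
gripper_width: 0.0155
```

```bash
python3 - <<'E'
from workcell import ctrl
import cv2,numpy as np
o=ctrl.get_obs(); print(o["t"],o["eef_pos"],o["contact_force"])
for n in("wrist","side","top"):
    c=ctrl.read_camera(n); cv2.imwrite(f"pics/{n}3.png",c["img"])
a=cv2.imread("pics/side3.png")[130:290,180:360];b=cv2.imread("pics/wrist3.png")
cv2.imwrite("pics/c3.png",np.hstack([cv2.resize(a,(432,384)),b[:,100:468]]))
E
```

```text
3.55 [ 0.50497438 -0.13934785  0.09696913] [2.01172065 4.83093808 5.17674913]
```

View pics/c3.png

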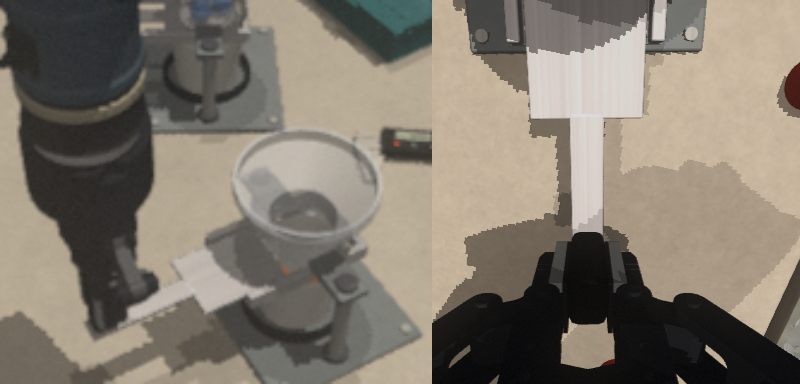

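```bash
python3 - <<'E'
import cv2,numpy as np
from workcell import ctrl
c=ctrl.read_camera("side"); cv2.imwrite("pics/side4.png",c["img"]); t=ctrl.read_camera("top")["img"]; cv2.imwrite("pics/top4.png",t)
a=cv2.resize(c["img"][180:300,250:370],(400,400),interpolation=cv2.INTER_CUBIC);b=cv2.resize(t[100:220,280:400],(400,400),interpolation=cv2.INTER_CUBIC)
cv2.imwrite("pics/c4.png",np.hstack([a,b]))
E
```

```text
(no output)
```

View pics/c4.png

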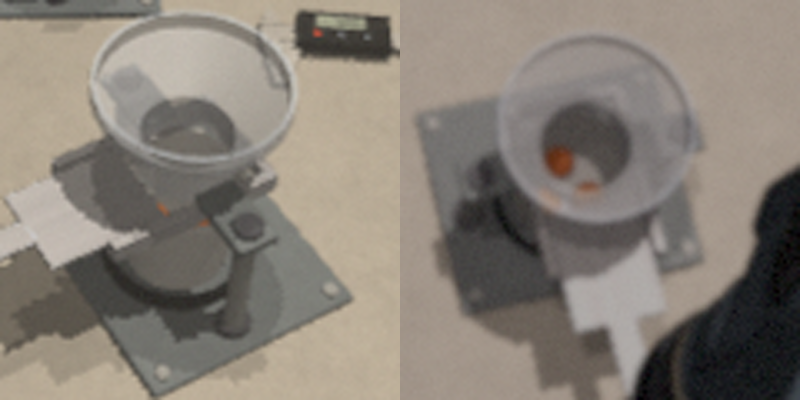

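```bash
python3 - <<'E'
from h import *
S=np.load("side0.npy",allow_pickle=True).item();T=np.load("top0.npy",allow_pickle=True).item()
for z in(.015,.03,.05,.07,.092): print(z,proj(T,[.66,-.105,z]).round(1),proj(S,[.66,-.105,z]).round(1))
E
```

```text
0.015 [[329.3 156.3]] [[302.5 251.3]]
0.03 [[330.4 154.3]] [[303.  246.4]]
0.05 [[331.8 151.6]] [[303.8 239.7]]
0.07 [[333.3 148.7]] [[304.6 232.7]]
0.092 [[335.  145.4]] [[305.5 224.8]]
```

The hopper is empty. In the top view the balls' centroid is at about (329.5,155), which matches a height of about 0.02 m on the outlet axis, so they lie at the bottom of the cup. Pushing the shutter home.

Request:
jog_arm:
  deltas:
    - [0,6,0,0,0,0]
    - [0,12,0,0,0,0]
    - [0,14,0,0,0,0]
    - [0,12,0,0,0,0]
    - [0,6,0,0,0,0]

```text
t: 4.22
eef_pos: [0.5532, -0.128, 0.097]
orientation: [0.552, 0.443, 0.552, -0.441]
contact_force: [-2.6, 5.6, 6.8]
gripper_width: 0.0151
```

Request:
jog_arm:
  deltas:
    - [0,3,0,0,0,0]
    - [0,2,0,0,0,0]
    - [0,1,0,0,0,0]
    - [0,1,0,0,0,0]
    - [0,0,0,0,0,0]

```text
t: 4.63
eef_pos: [0.5585, -0.1268, 0.097]
orientation: [0.552, 0.442, 0.552, -0.441]
contact_force: [-3.3, 3.8, 8.3]
gripper_width: 0.0152
```

The TCP is back at the exact position where it gripped. Releasing, then lifting straight up.

Request:
jog_arm:
  deltas:
    - [0,0,0,0,0,0]
    - [0,0,0,0,0,0]
    - [0,0,0,0,0,0]
    - [0,0,0,0,0,0]
    - [0,0,0,0,0,0]
  gripper: 0.6

```text
t: 5.05
eef_pos: [0.5584, -0.1282, 0.0944]
orientation: [0.552, 0.442, 0.552, -0.443]
contact_force: [-0.1, -0.5, -0.0]
gripper_width: 0.0514
```

Request:
jog_arm:
  deltas:
    - [-10,0,0,0,0,0]
    - [-30,0,0,0,0,0]
    - [-35,0,0,0,0,0]
    - [-35,0,0,0,0,0]
    - [-26,0,0,0,0,0]

```text
t: 5.47
eef_pos: [0.5592, -0.1283, 0.2348]
orientation: [0.553, 0.443, 0.55, -0.442]
contact_force: [0.3, -0.1, 0.2]
gripper_width: 0.0513
```

Request:
jog_arm:
  deltas:
    - [0,0,0,0,0,0]
    - [0,0,0,0,0,0]

```text
t: 5.63
eef_pos: [0.5602, -0.1286, 0.2344]
orientation: [0.554, 0.443, 0.55, -0.442]
contact_force: [0.1, -0.9, -0.7]
gripper_width: 0.0513
```

```bash
python3 - <<'E'
from workcell import ctrl
import cv2,numpy as np
o=ctrl.get_obs(); print(o["t"],o["eef_pos"],o["contact_force"],o["gripper_width"])
w=ctrl.read_camera("wrist")["img"];s=ctrl.read_camera("side")["img"]
cv2.imwrite("pics/wrist5.png",w);cv2.imwrite("pics/side5.png",s)
cv2.imwrite("pics/c5.png",np.hstack([cv2.resize(s[100:300,180:380],(384,384),interpolation=cv2.INTER_CUBIC),w[:,80:480]]))
E
```

```text
5.6333 [ 0.56017009 -0.12861062  0.23439572] [ 0.14881076 -0.89725225 -0.67428666] 0.051267234149996545
```

View pics/c5.png

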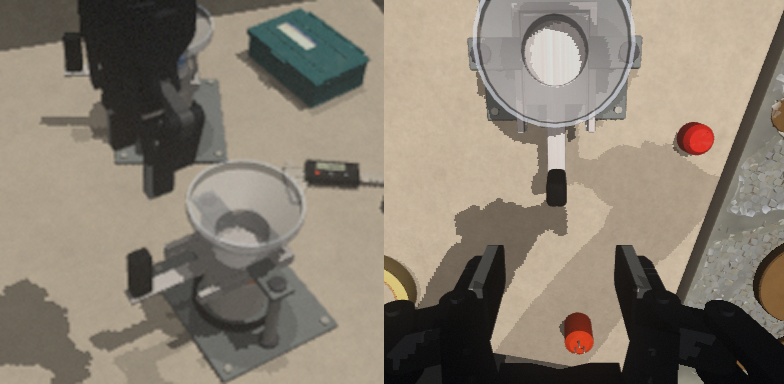

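```bash
python3 - <<'E'
import cv2,numpy as np
for n in("side0","side5"):
    a=cv2.imread(f"pics/{n}.png")[222:262,238:264].max(2)<45
    r,c=np.nonzero(a); print(n,a.sum(),r.mean()+222,c.mean()+238,c.min()+238,c.max()+238,r.min()+222,r.max()+222)
from workcell import ctrl
print(ctrl.close_job())
E
```

```text
side0 67 245.77611940298507 252.955223880597 247 258 237 253
side5 6 250.0 256.1666666666667 252 258 246 253
the job is handed in; nothing more can be done
None
```

I pulled the orange hopper's shutter out, let its three balls drop into the cup, pushed the shutter home again, let go and lifted clear. I handed the job in at about 5.7 s of the 32 s allowed; it reports no verdict.

- **Handle position:** the fit to the side and top views put it at (0.557, -0.128, 0.110), with the shutter axis turned 12.5°. The wrist camera agreed to within 1 mm. The measured height was 0.110 m against 0.112 m in the text, and the funnel rim 0.142 m against 0.145 m.
- **Pull:** I gripped the tab at 15 mm opening with 60 N, and the shutter travelled about 55 mm. The hopper was then empty, and the balls' position in the top view matched a height of about 0.02 m on the outlet axis, at the bottom of the cup.
- **Push home:** the tool returned to the exact point where it had gripped (0.5585, -0.1268). The last side and wrist pictures show the outlet closed and the handle in its starting place. The tool was about 0.10 m above the handle's top and read only sensor noise.
- **Check that failed:** a final pixel-threshold comparison of the tab, before against after, settled nothing. The after picture gave only 6 dark pixels against 67. It ran in the same script as the hand-in, so I could not repeat it.
- **Not checked directly:** the arm never went near the blue hopper, but it partly hides that hopper in the last side picture, so I did not measure its shutter at the end. I also did not look at the balls or the cup's uprightness again after closing.

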